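# Spread the bungs and hold the rinse valve open

### The job

Spread the heap of four rubber bungs over the floor of the rinse pan in a single even layer: each bung down on the pan floor, with at least a bung's width of bare floor between any two. Then turn the rinse valve's dial clockwise by its upright post, past the first two clicks to the third, and finish while still holding it there against its return spring. Leave the other things on the bench where they are.

Things in the scene. Friction and masses are not known exactly. Their poses are not given: they have to be found in the camera images.
- pan: Shallow open metal rinse pan fixed to the bench, 230 mm (its x) by 310 mm (its y) outside, rim 26 mm high, walls and floor 4 mm thick. Origin: centre of its underside, on the bench. A thin spray bar runs above its +x rim, 48 mm high.
- bung1_mid (a point): Middle (half-way up) of one of the four identical dark rubber bungs: tapered round stoppers 38 mm wide at the foot, 32 mm at the top, 32 mm tall, about 45 g. They start as a heap in the pan: three stand nearly touching on the pan floor, middle 20 mm above the bench, and one stands on top of those three, middle 52 mm up.
- bung2_mid (a point): Middle (half-way up) of one of the four identical dark rubber bungs: tapered round stoppers 38 mm wide at the foot, 32 mm at the top, 32 mm tall, about 45 g. They start as a heap in the pan: three stand nearly touching on the pan floor, middle 20 mm above the bench, and one stands on top of those three, middle 52 mm up.
- bung3_mid (a point): Middle (half-way up) of one of the four identical dark rubber bungs: tapered round stoppers 38 mm wide at the foot, 32 mm at the top, 32 mm tall, about 45 g. They start as a heap in the pan: three stand nearly touching on the pan floor, middle 20 mm above the bench, and one stands on top of those three, middle 52 mm up.
- bung4_mid (a point): Middle (half-way up) of one of the four identical dark rubber bungs: tapered round stoppers 38 mm wide at the foot, 32 mm at the top, 32 mm tall, about 45 g. They start as a heap in the pan: three stand nearly touching on the pan floor, middle 20 mm above the bench, and one stands on top of those three, middle 52 mm up.
- bung1: The same bung as point bung1_mid; origin at the centre of its foot.
- bung2: The same bung as point bung2_mid; origin at the centre of its foot.
- bung3: The same bung as point bung3_mid; origin at the centre of its foot.
- bung4: The same bung as point bung4_mid; origin at the centre of its foot.
- valve: Hold-to-run rinse valve fixed to the bench: a column with a round metal plate 180 mm wide, its top 56 mm above the bench, and the black-hubbed dial on it. Origin: on the dial's upright axis, at bench height. The dial at rest (and at every reading before it is turned) has its arm along the valve's own -x.
- post (a point): The dial's handle: an upright round black post 18 mm in diameter at the end of the dial's flat arm, 65 mm from the dial's axis. Clear for gripping or pushing from 71 mm (top of the arm) to 123 mm above the bench; this point is on its centre line, 100 mm above the bench, and moves with the dial.
- dial (a joint): Dial angle in rad, 0 at rest, growing clockwise seen from above. Clicks (detents, a sprung ball riding on the hub's lobes) at 0.44, 0.90 and 1.35, marked on the plate's edge by one, two and three small studs; end stop at 1.45 (with a stop block on the plate). A spring drives it back to 0 from everywhere: at the post about 3 N at rest rising to 6 N at the third click, plus up to about 3 N to ride over the clicks. The clicks do not keep it: let go, it flies back.
- mug: Blue mug, 80 mm wide, 85 mm tall: a loose bystander, to be left where it is. Origin: centre of its underside, or for lying tools in the middle of its length.
- pot: White pot, 100 mm wide, 75 mm tall: a loose bystander, to be left where it is. Origin: centre of its underside, or for lying tools in the middle of its length.
- bottle: White plastic bottle, 60 mm wide, 160 mm tall: a loose bystander, to be left where it is. Origin: centre of its underside, or for lying tools in the middle of its length.
- brush: Hand brush lying down: a loose bystander, to be left where it is. Origin: centre of its underside, or for lying tools in the middle of its length.
- strainer: Steel sink strainer, a disc 80 mm wide with a small knob, 30 mm tall: a loose bystander, to be left where it is. Origin: centre of its underside, or for lying tools in the middle of its length.
- collar: Steel pipe collar, a ring 64 mm wide, 18 mm tall: a loose bystander, to be left where it is. Origin: centre of its underside, or for lying tools in the middle of its length.
- dispenser: Soap dispenser fixed to the bench on the other side of the pan from the valve, a white cylinder 72 mm wide with a steel pump top and spout, 126 mm tall, origin at bench height; not used.
There are look-alikes about, which are no part of the job. What is shaped like the bung3 but blue is not meant. What is shaped like the bung4 but red is not meant.

How it is judged:
On the way, in this order (a step that is already met when the one before it is completed fails the run):
1. all four bungs lie let go on the pan floor, at rest, spread apart (horizontal distance between bung1_mid and bung2_mid above 0.07 m and horizontal distance between each of bung1_mid, bung2_mid and bung3_mid above 0.07 m and horizontal distance between each of bung1_mid, bung2_mid, bung3_mid and bung4_mid above 0.07 m and z of each of bung1_mid, bung2_mid, bung3_mid, bung4_mid in the frame of pan below 0.027 m and x of bung1_mid in the frame of pan between -0.115 and 0.115 m and y of bung1_mid in the frame of pan between -0.155 and 0.155 m and x of bung2_mid in the frame of pan between -0.115 and 0.115 m and y of bung2_mid in the frame of pan between -0.155 and 0.155 m and x of bung3_mid in the frame of pan between -0.115 and 0.115 m and y of bung3_mid in the frame of pan between -0.155 and 0.155 m and x of bung4_mid in the frame of pan between -0.115 and 0.115 m and y of bung4_mid in the frame of pan between -0.155 and 0.155 m and linear speed of each of bung1, bung2, bung3, bung4 below 0.03 m/s and contact force between the fingers and bung1 below 0.05 N and contact force between the fingers and bung2 below 0.05 N and contact force between the fingers and bung3 below 0.05 N and contact force between the fingers and bung4 below 0.05 N), for 0.2 s.
2. the dial is held at its third click, the bungs still spread (value of joint dial above 1.24 rad and contact force between the fingers and valve above 1.5 N and velocity of joint dial between -0.15 and 0.15 rad/s and horizontal distance between bung1_mid and bung2_mid above 0.07 m and horizontal distance between each of bung1_mid, bung2_mid and bung3_mid above 0.07 m and horizontal distance between each of bung1_mid, bung2_mid, bung3_mid and bung4_mid above 0.07 m and z of each of bung1_mid, bung2_mid, bung3_mid, bung4_mid in the frame of pan below 0.027 m and x of bung1_mid in the frame of pan between -0.115 and 0.115 m and y of bung1_mid in the frame of pan between -0.155 and 0.155 m and x of bung2_mid in the frame of pan between -0.115 and 0.115 m and y of bung2_mid in the frame of pan between -0.155 and 0.155 m and x of bung3_mid in the frame of pan between -0.115 and 0.115 m and y of bung3_mid in the frame of pan between -0.155 and 0.155 m and x of bung4_mid in the frame of pan between -0.115 and 0.115 m and y of bung4_mid in the frame of pan between -0.155 and 0.155 m), for 0.4 s.
At the end, for the whole second after the job is handed in: Every bung is on the pan floor inside the rim (middle under 27 mm above the pan's underside), at rest, let go, all middles over 70 mm apart; the dial stands still at its third click (over 1.24 rad), held there by the fingers with more than 1.5 N (all of step 2 and linear speed of each of bung1, bung2, bung3, bung4 below 0.03 m/s and contact force between the fingers and bung1 below 0.05 N and contact force between the fingers and bung2 below 0.05 N and contact force between the fingers and bung3 below 0.05 N and contact force between the fingers and bung4 below 0.05 N); the arm keeps its last pose, push and grip.
It fails at once if a bystander was moved by more than 40 mm (distance of any of mug, pot, bottle, brush, strainer, collar from where it was at the start of the episode above 0.04 m).
It also fails if it takes over 70 s, if anything falls off the work surface, if the arm or the gripper's body presses on something with over 40 N, if the wrist force passes 120 N, or if a joint passes its speed limit or range.

### The arm

A 7-joint arm with a two-finger parallel gripper is mounted at the origin on the work surface. World frame = base frame: x ahead of the robot, y to its left, z up, the work surface at z = 0. Lengths are in m, angles in rad, forces in N, time in s.
With the tool pointing down it reaches from about 0.4 to 0.85 m from the base axis. Payload 10.4 kg.
Tool frame: the origin (TCP) lies midway between the tips of the shut fingers; the grasp point (between the pads) lies 19 mm behind it; z points along the fingers, y is the direction in which the jaws open and shut (so a half turn about z gives the same grasp; the last joint's range is limited). The gripper opens to 85 mm and grips with 20 to 120 N. Pads are 22 mm wide; open, the fingers measure 114 mm over their backs; the gripper's body (76 mm by 85 mm) begins 54 mm behind the grasp point. The pads swing forward as they close: fully open they stand 13 mm farther back than shut.
Start: joints at [-1.359, 0.332, -0.065, 1.46, 0.022, 1.35, -0.088], TCP at [0.145, 0.608, 0.231] pointing down, gripper open.
Joint ranges: [-2.6, 2.6], [-0.5, 2.12], [-1.47, 1.34], [0.16, 2.42], [-1.27, 4.41], [0.06, 2.06], [-2.6, 2.6]. Speed limits (rad/s): [2.22, 2.22, 2.79, 2.79, 3.14, 3.14, 3.14].

### API

Orientations are given as a unit quaternion [x, y, z, w].
In Python, from workcell import manip, viewer gives the robot as it stands.
- The arm moves only by the tool move_arm, never from a script. Its argument "deltas" is a list of rows, each a list of 7 numbers: the shift along the tool's x, y, z in m, then the turn, a rotation vector about the tool's x, y, z in degrees, then the opening, from -1 (shut) to 1 (fully open). In form: [[dx, dy, dz, wx, wy, wz, gripper], ...]. A call has 1 to 10 rows; each row shifts and turns the commanded pose from where the row before left it, along the tool's axes as they then stand; what a row does not reach is not made up. A row lasts 1/8 s, in which the tool goes at most 62.5 mm and 10.7 degrees, less where a joint would pass 70% of its speed; a pose out of reach is approached as far as the arm can. A call with a gripper value outside its range is refused whole. The fingers move at their own pace and stop on an object; "force" is the grip in N (left out, the last holds). Time passes only in rows, so rows that do not move let the fingers close. It gives the time, the measured TCP pose, the force and the opening at its end, in the units of the state.
- manip.get_obs(): the state, without advancing time (a new reading comes with each control period).
- viewer.camera(name): name is "scene" or "top" or "wrist"; returns (picture, depth): 420x560x3 uint8, red, green, blue; 420x560 float32, m along the optical axis (not along the pixel's ray), 0 where there is no reading.
- viewer.calibration(name): a dict with "fx", "fy", "cx", "cy" (pixels), "R" (3x3) and "t" (3): a world point X has camera coordinates R X + t; the wrist camera has in their place "T_tool_cam" (4x4, takes a point from camera to tool coordinates, whose origin is the TCP and whose axes are the flange's). Camera axes: x right, y down, z forward; pixel columns grow to the right and rows downward; lengths in m; the calibration is good to about 2 mm. A picture is of the moment at which its call begins: read the wrist's pose just before it. calibration takes no time and is no camera call.
- manip.hand_in(): hands the job in, once; it reports no verdict.
The state is a dict: "clock": time; "joint_pos": joint angles; "joint_velocities": joint speeds; "tau": joint torques, N m; "position": TCP position; "ee_rot": TCP orientation; "ft_force": force on the tool from outside, world axes, zero at the start; "torque": the same for the moment, N m; "grip_width": opening from 0.0 (shut) to 1.0 (fully open).
Only numpy, scipy, OpenCV 4.12 (cv2) and the standard library are available. Lean on these libraries where they do the work, as an engineer would, in place of code of your own. Each camera call takes 0.05 s, during which the arm holds its last target.

## Working session

There is one attempt and no reset: what is moved stays moved. The work goes in short steps, Python scripts to look and compute and a tool call to move; the robot and the scene stay as the last step left them, time stands still between calls to the robot, and variables do not carry over. Pictures are saved under pics/ and viewed, and the job is handed in when it is done.

Besides the shell and the picture viewer there is one more tool, called after ">>>" by a JSON object that holds its "op" and its "data", one argument or row to a line. move_arm: Moves the arm, as the interface text tells. Its arguments: {"type":"object","properties":{"deltas":{"type":"array"},"force":{"type":"number"}},"required":["deltas"]}

```bash
ls; mkdir -p pics; python3 - <<'E'
from workcell import manip, viewer
import cv2
print(manip.get_obs())
for n in ("scene","top"):
    p,d=viewer.camera(n); cv2.imwrite(f"pics/{n}0.png",p[:,:,::-1]); c=viewer.calibration(n); print(n,c)
    import numpy as np; np.save(f"{n}_d0.npy",d); np.save(f"{n}_p0.npy",p)
print(viewer.calibration("wrist"))
E
```

```text
pics
{'clock': 0.0, 'joint_pos': array([-1.35857842,  0.33288486, -0.06473042,  1.46094535,  0.0216087 ,
        1.34984676, -0.08847659]), 'joint_velocities': array([-0.00046284,  0.00106592, -0.00114591,  0.00053618, -0.00089636,
       -0.00010393, -0.00054747]), 'tau': array([ 7.14769521e-04, -6.25455379e+01,  4.92985547e-02, -3.91610706e+01,
        1.61029090e-02,  9.96032380e-03, -2.35116340e-05]), 'position': array([0.14532133, 0.60750014, 0.23050595]), 'ee_rot': array([ 1.17102045e-01,  9.93119645e-01, -6.92244301e-04, -5.10741464e-05]), 'ft_force': array([0.1401263 , 0.15614435, 0.14546392]), 'torque': array([-0.02770837, -0.022838  , -0.00723202]), 'grip_width': 0.9978543792704174}
scene {'fx': 492.97620114522886, 'fy': 492.97620114522886, 'cx': 279.1382315219621, 'cy': 212.69971155484996, 'R': array([[ 0.19682783,  0.98043739,  0.00114853],
       [ 0.54362119, -0.10815971, -0.83233255],
       [-0.81592574,  0.16445058, -0.55427538]]), 't': array([-0.10824951, -0.21982202,  1.6190713 ])}
top {'fx': 391.38210004962616, 'fy': 391.38210004962616, 'cx': 280.39395846532415, 'cy': 205.12656221639534, 'R': array([[ 0.01646726, -0.99973855, -0.01586401],
       [-0.98480709, -0.01347409, -0.17312843],
       [ 0.17286941,  0.01847394, -0.98477149]]), 't': array([0.00640289, 0.53654146, 0.90855787])}
{'fx': 301.24253624838457, 'fy': 301.24253624838457, 'cx': 279.45110676581453, 'cy': 210.61937467991314, 'T_tool_cam': array([[-1.48239458e-03, -9.52442973e-01, -3.04713286e-01,
         7.68100491e-02],
       [ 9.99998877e-01, -1.34511383e-03, -6.60452665e-04,
        -3.75869642e-04],
       [ 2.19169446e-04, -3.04713923e-01,  9.52443897e-01,
        -1.42926005e-01],
       [ 0.00000000e+00,  0.00000000e+00,  0.00000000e+00,
         1.00000000e+00]])}
```

View pics/scene0.png

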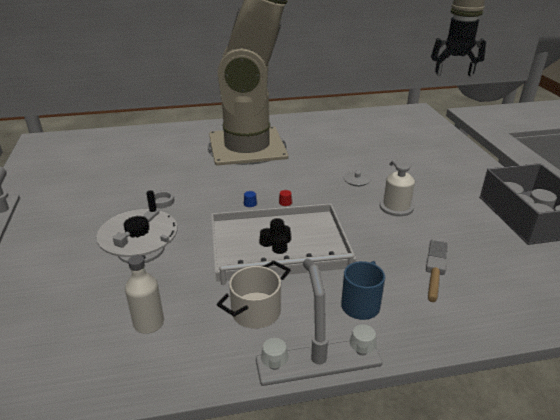

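View pics/top0.png

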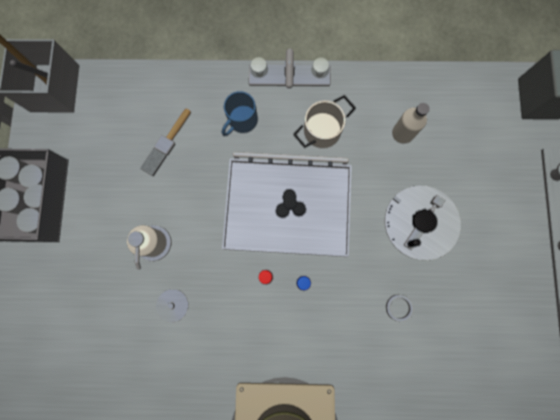

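```bash
cat > h.py <<'E'
import numpy as np, cv2
from workcell import manip, viewer
def wpt(name,u,v,z,c=None):
    c=c or viewer.calibration(name); R=c["R"];t=c["t"]
    r=R.T@np.array([(u-c["cx"])/c["fx"],(v-c["cy"])/c["fy"],1]); o=-R.T@t
    return o+r*(z-o[2])/r[2]
def dpt(name,u,v,d):
    c=viewer.calibration(name)
    return c["R"].T@(np.array([(u-c["cx"])/c["fx"]*d,(v-c["cy"])/c["fy"]*d,d])-c["t"])
def cloud(name,d):
    c=viewer.calibration(name); v,u=np.indices(d.shape)
    P=np.stack([(u-c["cx"])/c["fx"]*d,(v-c["cy"])/c["fy"]*d,d],-1)-c["t"]
    return P@c["R"]
def proj(name,X):
    c=viewer.calibration(name); p=c["R"]@np.array(X)+c["t"]
    return p[0]/p[2]*c["fx"]+c["cx"],p[1]/p[2]*c["fy"]+c["cy"]
def crop(p,u0,u1,v0,v1,k,fn):
    cv2.imwrite(fn,cv2.resize(p[v0:v1,u0:u1,::-1],None,fx=k,fy=k,interpolation=cv2.INTER_CUBIC))
E
python3 - <<'E'
from h import *
p=np.load("top_p0.npy"); s=np.load("scene_p0.npy")
crop(p,215,365,145,265,5,"pics/c1.png")
crop(p,375,475,170,270,6,"pics/c2.png")
crop(s,200,360,180,290,5,"pics/c3.png")
crop(s,85,215,170,270,6,"pics/c4.png")
d=np.load("top_d0.npy"); W=cloud("top",d)
np.set_printoptions(linewidth=250,precision=0,suppress=True)
print((W[185:222:2,268:312:2,2]*1000).round())
for u,v in [(225,250),(349,254),(352,165),(231,160)]: print(wpt("top",u,v,.026))
E
```

```text
[[ 2.  1.  3.  1.  3.  4.  4.  4.  5.  4.  3.  7.  7.  2.  6.  6.  5.  2.  5.  4.  4.  1.]
 [ 2.  4.  4.  4.  4.  3.  3.  4.  3.  4.  3.  4.  4.  2.  5.  4.  4.  2.  4.  3.  2.  6.]
 [-1.  4.  3.  0.  7.  0.  5.  3.  0.  4. 37. 36.  3.  3.  6.  1.  4.  4.  2.  2.  6.  1.]
 [ 2.  2.  6.  2.  3.  4.  4.  2. 33. 35. 35. 36. 36. 34.  4.  1.  3.  5. -0.  5.  1.  3.]
 [ 6.  2.  5.  2.  5.  2.  2.  5. 32. 35. 36. 36. 38. 33. -1.  2.  1.  5.  4.  1.  4.  7.]
 [-0.  1.  5.  2.  1.  1.  5.  3. 36. 34. 64. 71. 69. 35.  1.  3.  1.  2.  4.  2.  6.  6.]
 [ 4.  2.  2.  4.  2.  2.  5. 11. 34. 66. 67. 65. 65. 68. 14.  2.  6. -1.  2.  1.  2.  5.]
 [ 1.  3.  4.  6.  3.  5.  3.  4. 68. 68. 63. 69. 71. 68. 64.  4.  5.  4. -0.  1.  5.  1.]
 [ 1. -0.  1.  3.  3.  5.  3.  4. 70. 66. 67. 66. 66. 65. 67.  4.  3.  5.  4.  5. -1.  1.]
 [ 0.  5.  4.  3.  5.  3.  5. 36. 67. 66. 65. 69. 69. 66. 65. 34. 33. 33.  2.  4.  3.  6.]
 [ 3. -0.  3.  4.  2. 34. 37. 37. 58. 67. 68. 68. 67. 65. 57. 37. 33. 37. 38.  5.  3.  1.]
 [ 2.  1.  4.  5. 21. 37. 36. 35. 46. 59. 67. 65. 63. 57. 36. 34. 37. 37. 36.  3.  6.  5.]
 [ 3.  3.  2.  7. 34. 35. 35. 36. 36. 40. 49. 49. 46. 37. 34. 37. 33. 36. 33.  3.  3.  4.]
 [ 3.  3.  1.  3. 33. 36. 37. 34. 36. 35. 36.  2. 11. 35. 30. 35. 35. 35. 36.  3.  3.  6.]
 [ 6.  6.  4.  3. 14. 37. 37. 38. 37. 36. 23.  3. -0. 21. 31. 37. 33. 35. 22.  2.  3.  3.]
 [ 4.  2.  2.  2.  6. 23. 34. 36. 39. 27.  4.  2.  5.  4. 13. 23. 21. 13.  4.  3.  9.  4.]
 [ 1.  2.  6.  4.  3.  4. 11. 15. 13.  4.  4.  4.  3.  3.  4.  5.  4.  6.  1.  6.  3.  3.]
 [ 3.  4.  6.  4.  3.  1.  4.  3.  7.  4.  1.  2.  5.  6.  2.  3.  3.  2.  4.  4.  1.  2.]
 [ 6.  4.  7.  2.  3.  4.  3.  1.  5.  4.  2.  7.  1.  1.  3.  3.  5.  3.  2.  7.  3.  3.]]
[0. 0. 0.]
[ 0. -0.  0.]
[ 1. -0.  0.]
[1. 0. 0.]
```

View pics/c1.png

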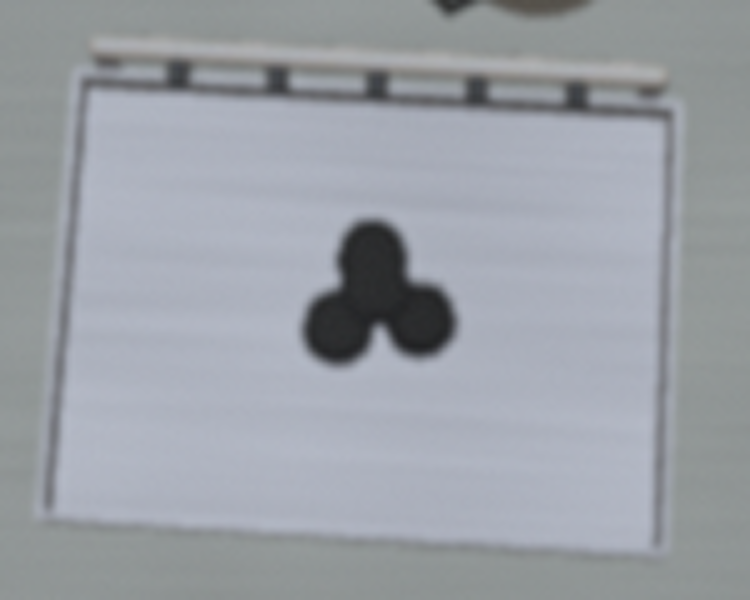

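View pics/c2.png

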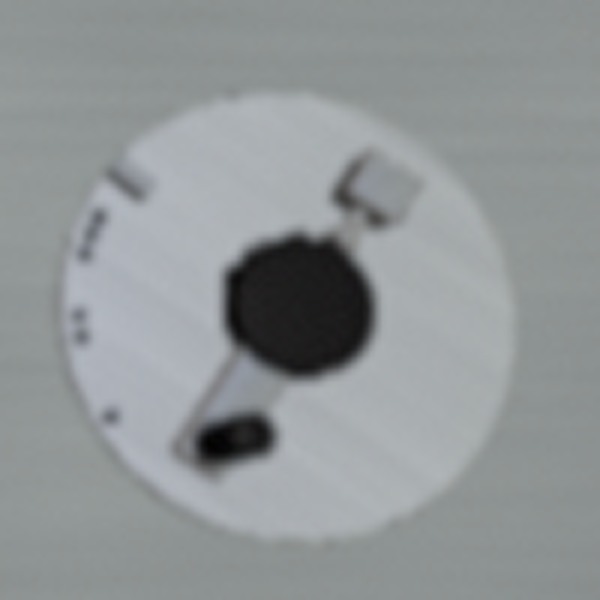

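View pics/c3.png

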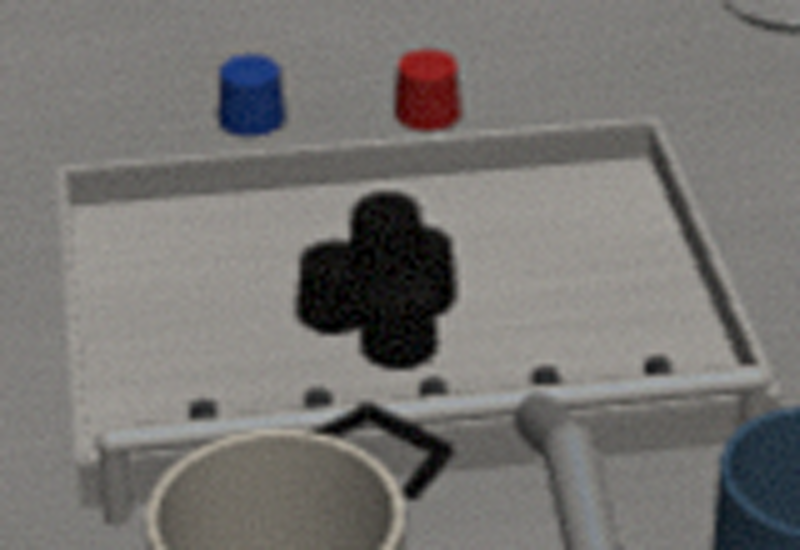

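View pics/c4.png

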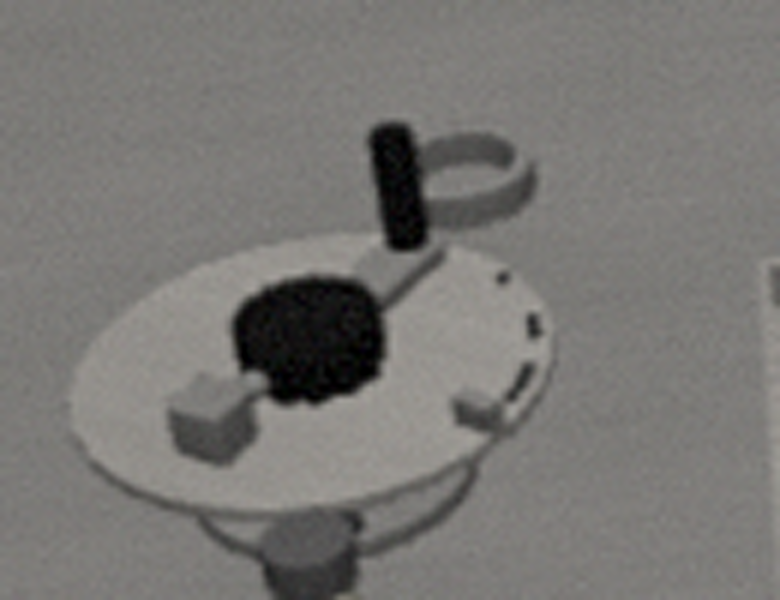

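```bash
python3 - <<'E'
from h import *
np.set_printoptions(precision=4,suppress=True)
W=cloud("top",np.load("top_d0.npy"))
sub=W[180:225,262:316].reshape(-1,3)
t=sub[sub[:,2]>.06]; print("top bung",t.mean(0),len(t), t.min(0),t.max(0))
m=sub[(sub[:,2]>.028)&(sub[:,2]<.042)]
for nm,(a,b) in dict(L=(338,328),R=(420,320),T=(373,250)).items():
    print(nm, wpt("top",215+a/5,145+b/5,.036 if nm!="T" else .068))
# fit circles: silhouette tops of lower: least square assign of 3 discs radius16mm
from scipy.optimize import minimize
def cost(x):
    c=x.reshape(3,2); d=np.linalg.norm(m[:,None,:2]-c[None],axis=2).min(1)
    return (np.clip(d-.016,0,None)**2).sum()*1e6+ 1e-3*(d**2).sum()*1e6
x0=np.array([wpt("top",282.6,210.6,.036)[:2],wpt("top",299,209,.036)[:2],wpt("top",289.4,193,.036)[:2]]).ravel()
r=minimize(cost,x0,method="Nelder-Mead",options=dict(maxiter=5000)); print(r.x.reshape(3,2),r.fun)
print("pan rim")
for a,b in [(40,515),(667,550),(683,98),(78,70)]: print(wpt("top",215+a/5,145+b/5,.026))
print("valve plate")
P=W[170:270,375:475].reshape(-1,3); q=P[(P[:,2]>.05)&(P[:,2]<.062)]
print(np.median(q[:,2]),(q.min(0)+q.max(0))/2,q.max(0)-q.min(0))
h=[(300,307)]; print("hub",W[170+51,375+50],)
for (a,b) in [(300,307)]: print(wpt("top",375+a/6,170+b/6,.08))
pp=P[(P[:,2]>.085)]; print("post",len(pp),np.median(pp,0),pp.min(0),pp.max(0))
for (a,b) in [(215,443),(235,438),(255,435)]: print(wpt("top",375+a/6,170+b/6,.123),wpt("top",375+a/6,170+b/6,.1),wpt("top",375+a/6,170+b/6,.071))
print("scene post top",wpt("scene",85+390/6,170+130/6,.123))
print("scene post bot",wpt("scene",85+405/6,170+242/6,.071))
for n,(a,b) in dict(s1=(110,415),s2=(80,327),s3=(92,235),stop=(130,180),block=(390,185)).items(): print(n,wpt("top",375+a/6,170+b/6,.058))
E
```

```text
top bung [ 0.5361 -0.008   0.1027] 154 [ 0.3712 -0.0232  0.0606] [0.5583 0.0081 0.9877]
L [0.5247 0.009  0.036 ]
R [ 0.5292 -0.0313  0.036 ]
T [ 0.5576 -0.0076  0.068 ]
[[ 0.5277  0.01  ]
 [ 0.5323 -0.0301]
 [ 0.5675 -0.0058]] 58.5472598349247
pan rim
[0.4313 0.154  0.026 ]
[ 0.4191 -0.1527  0.026 ]
[ 0.6468 -0.1638  0.026 ]
[0.6579 0.144  0.026 ]
valve plate
0.05555354280267817 [ 0.4979 -0.3253  0.0559] [0.1783 0.1787 0.0117]
hub [ 0.4976 -0.3226  0.081 ]
[ 0.4973 -0.3229  0.08  ]
post 124 [ 0.4398 -0.2821  0.1221] [ 0.3712 -0.2955  0.0864] [ 0.4524 -0.0032  0.9877]
[ 0.4407 -0.2745  0.123 ] [ 0.4426 -0.2817  0.1   ] [ 0.4449 -0.2908  0.071 ]
[ 0.4427 -0.2818  0.123 ] [ 0.4446 -0.2893  0.1   ] [ 0.447  -0.2986  0.071 ]
[ 0.4439 -0.2892  0.123 ] [ 0.4458 -0.2968  0.1   ] [ 0.4482 -0.3064  0.071 ]
scene post top [ 0.4468 -0.2839  0.123 ]
scene post bot [ 0.446  -0.2855  0.071 ]
s1 [ 0.4564 -0.2542  0.058 ]
s2 [ 0.4911 -0.2435  0.058 ]
s3 [ 0.5282 -0.2494  0.058 ]
stop [ 0.5508 -0.2653  0.058 ]
block [ 0.5501 -0.3688  0.058 ]
```

```bash
cat >> h.py <<'E'
from scipy.spatial.transform import Rotation as Ro
def go(x,y,z,jaw,n=None):
    o=manip.get_obs(); R=Ro.from_quat(o["ee_rot"]); p=o["position"]
    d=R.inv().apply(np.array([x,y,z])-p)
    a=np.radians(jaw); ty=np.array([np.cos(a),np.sin(a),0]); tz=np.array([0,0,-1.]); tx=np.cross(ty,tz)
    best=None
    for s in (1,-1):
        T=Ro.from_matrix(np.stack([s*tx,s*ty,tz],1)); w=np.degrees((R.inv()*T).as_rotvec())
        if best is None or np.linalg.norm(w)<np.linalg.norm(best): best=w
    yy=R.as_matrix()[:,1]
    print("clk",round(float(o["clock"]),2),"p",p.round(4),"jaw",round(float(np.degrees(np.arctan2(yy[1],yy[0]))),1),"gw",round(float(o["grip_width"]),3),"F",o["ft_force"].round(1),"q7",o["joint_pos"][6].round(2))
    n=n or int(np.ceil(max(np.abs(d).max()/.055,np.linalg.norm(d)/.06)))
    print("tool delta",d.round(4),"n",n,"per row",(d/n).round(4),"rot",best.round(2))
E
python3 -c "
from h import *
go(.54,-.008,.15,90)"
```

```text
clk 0.1 p [0.1453 0.6075 0.2306] jaw 76.5 gw 1.001 F [ 0.3 -0.5 -0.8] q7 -0.09
tool delta [-0.527  -0.5067  0.0813] n 13 per row [-0.0405 -0.039   0.0063] rot [ -0.07  -0.   -13.45]
```

>>> {"op": "move_arm", "data": {
  "deltas": [
    [-0.04, -0.039, 0, 0, 0, 0, 1],
    [-0.04, -0.039, 0, 0, 0, 0, 1],
    [-0.04, -0.039, 0, 0, 0, 0, 1],
    [-0.04, -0.039, 0, 0, 0, 0, 1],
    [-0.04, -0.039, 0, 0, 0, 0, 1],
    [-0.04, -0.039, 0, 0, 0, 0, 1],
    [-0.04, -0.039, 0, 0, 0, 0, 1],
    [-0.04, -0.039, 0, 0, 0, 0, 1],
    [-0.04, -0.039, 0, 0, 0, 0, 1],
    [-0.04, -0.039, 0, 0, 0, 0, 1]
  ],
  "force": 30
}}

```text
clock: 1.35
position: [0.4442, 0.1338, 0.2312]
ee_rot: [0.117, 0.993, 0.0, -0.0]
ft_force: [0.0, 0.6, -0.3]
grip_width: 1.001
```

```bash
python3 -c "
from h import *
go(.48,-.008,.2,90)"
```

```text
clk 1.35 p [0.4442 0.1338 0.2312] jaw 76.6 gw 1.001 F [ 0.   0.6 -0.3] q7 0.93
tool delta [-0.0678 -0.1296  0.0312] n 3 per row [-0.0226 -0.0432  0.0104] rot [  0.02  -0.   -13.44]
```

>>> {"op": "move_arm", "data": {
  "deltas": [
    [-0.03, -0.04, 0.0, 0, 0, -7, 1],
    [-0.04, -0.035, 0.01, 0, 0, -6, 1],
    [-0.04, -0.04, 0.01, 0, 0, 0, 1],
    [0, 0, 0, 0, 0, 0, 1]
  ]
}}

```text
clock: 1.85
position: [0.5399, 0.0061, 0.2098]
ee_rot: [0.007, 1.0, -0.002, -0.001]
ft_force: [-0.3, 0.5, 0.4]
grip_width: 0.999
```

```bash
python3 - <<'E'
from h import *
go(.54,-.008,.15,90)
o=manip.get_obs()
p,d=viewer.camera("wrist"); c=viewer.calibration("wrist"); T=c["T_tool_cam"]
v,u=np.indices(d.shape); P=np.stack([(u-c["cx"])/c["fx"]*d,(v-c["cy"])/c["fy"]*d,d],-1)
W=Ro.from_quat(o["ee_rot"]).apply((P@T[:3,:3].T+T[:3,3]).reshape(-1,3))+o["position"]
W[d.ravel()==0]=-1
g=p.reshape(-1,3).max(1)
dark=(g<60)&(W[:,0]>.47)&(W[:,0]<.62)&(abs(W[:,1]+.008)<.08)
for lo,hi in((.062,.075),(.028,.042)):
    q=W[dark&(W[:,2]>lo)&(W[:,2]<hi)]; print(len(q),q.mean(0).round(4),q.min(0).round(4),q.max(0).round(4))
m=q[::3]
from scipy.optimize import minimize
def cost(x):
    cc=x.reshape(3,2); dd=np.linalg.norm(m[:,None,:2]-cc[None],axis=2).min(1)
    return (np.clip(dd-.016,0,None)**2).sum()*1e6+1e3*(dd**2).sum()
r=minimize(cost,[.5265,.0095,.531,-.0305,.5675,-.006],method="Nelder-Mead",options=dict(maxiter=4000)); print(r.x.reshape(3,2).round(4))
cv2.imwrite("pics/w1.png",p[:,:,::-1])
E
```

```text
clk 1.85 p [0.5399 0.0061 0.2098] jaw 89.2 gw 0.999 F [-0.3  0.5  0.4] q7 1.55
tool delta [-0.0004 -0.0139  0.0599] n 2 per row [-0.0002 -0.0069  0.0299] rot [-0.18 -0.1  -0.78]
817 [ 0.5432 -0.0058  0.068 ] [ 0.528  -0.0214  0.062 ] [0.5596 0.0093 0.0702]
1447 [ 0.5363 -0.007   0.036 ] [ 0.5133 -0.0442  0.028 ] [0.5809 0.0283 0.042 ]
[[ 0.529   0.0113]
 [ 0.5327 -0.0278]
 [ 0.5704 -0.0023]]
```

View pics/w1.png

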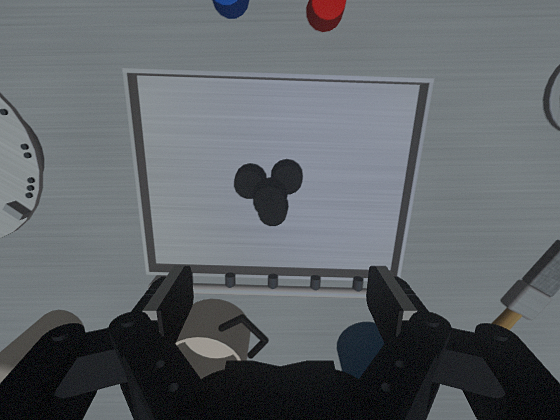

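>>> {"op": "move_arm", "data": {
  "deltas": [
    [-0.003, -0.013, 0.05, 0, 0, 0, 1],
    [0, 0, 0.05, 0, 0, 0, 1],
    [0, 0, 0.04, 0, 0, 0, 1],
    [0, 0, 0.025, 0, 0, 0, 1],
    [0, 0, 0, 0, 0, 0, 1],
    [0, 0, 0, 0, 0, 0, -1],
    [0, 0, 0, 0, 0, 0, -1],
    [0, 0, 0, 0, 0, 0, -1],
    [0, 0, 0, 0, 0, 0, -1],
    [0, 0, 0, 0, 0, 0, -1]
  ]
}}

```text
clock: 3.15
position: [0.5426, -0.0028, 0.0475]
ee_rot: [0.004, 1.0, 0.0, 0.001]
ft_force: [-2.6, 0.8, 8.7]
grip_width: 0.391
```

```bash
python3 - <<'E'
from h import *
go(.464,-.008,.13,90)
p,d=viewer.camera("wrist");cv2.imwrite("pics/w2.png",p[:,:,::-1])
E
```

```text
clk 3.15 p [ 0.5426 -0.0028  0.0475] jaw 89.5 gw 0.391 F [-2.6  0.8  8.7] q7 1.68
tool delta [ 0.0784 -0.0058 -0.0826] n 2 per row [ 0.0392 -0.0029 -0.0413] rot [ 0.05  0.08 -0.45]
```

View pics/w2.png

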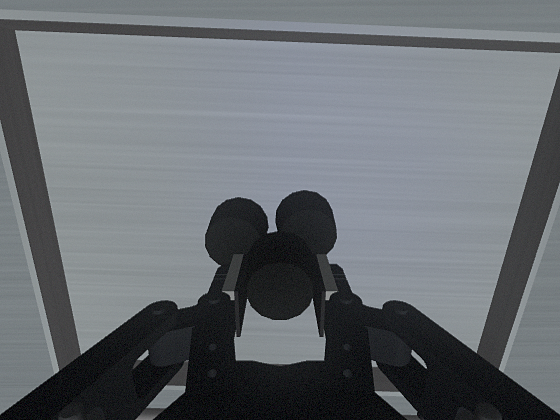

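>>> {"op": "move_arm", "data": {
  "deltas": [
    [0, 0, -0.02, 0, 0, 0, -1],
    [0, 0, -0.04, 0, 0, 0, -1],
    [0.025, 0, 0, 0, 0, 0, -1],
    [0.035, 0, 0, 0, 0, 0, -1],
    [0.018, 0, 0, 0, 0, 0, -1],
    [0, 0, 0, 0, 0, 0, -1]
  ]
}}

```text
clock: 3.95
position: [0.4634, -0.0021, 0.1067]
ee_rot: [0.004, 1.0, 0.001, 0.0]
ft_force: [-0.3, 0.1, -0.8]
grip_width: 0.388
```

```bash
python3 - <<'E'
from h import *
go(.464,-.008,.018,90)
p,d=viewer.camera("wrist");cv2.imwrite("pics/w3.png",p[:,:,::-1])
E
```

```text
clk 3.95 p [ 0.4634 -0.0021  0.1067] jaw 89.6 gw 0.388 F [-0.3  0.1 -0.8] q7 1.53
tool delta [-0.0007 -0.006   0.0887] n 2 per row [-0.0003 -0.003   0.0443] rot [ 0.09  0.02 -0.44]
```

View pics/w3.png

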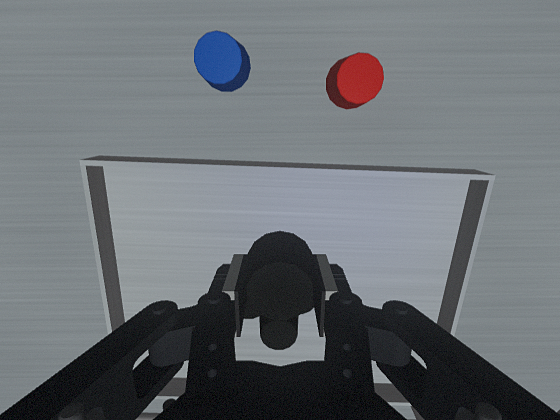

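>>> {"op": "move_arm", "data": {
  "deltas": [
    [0, -0.004, 0.04, 0, 0, 0, -1],
    [0, 0, 0.03, 0, 0, 0, -1],
    [0, 0, 0.01, 0, 0, 0, -1],
    [0, 0, 0.006, 0, 0, 0, -1],
    [0, 0, 0, 0, 0, 0, -1]
  ]
}}

```text
clock: 4.62
position: [0.4646, -0.0063, 0.0208]
ee_rot: [0.004, 1.0, 0.0, 0.0]
ft_force: [-0.1, -0.2, -0.1]
grip_width: 0.39
```

>>> {"op": "move_arm", "data": {
  "deltas": [
    [0, 0, 0.004, 0, 0, 0, -1],
    [0, 0, 0, 0, 0, 0, -1]
  ]
}}

```text
clock: 4.88
position: [0.4641, -0.0062, 0.0165]
ee_rot: [0.004, 1.0, 0.0, 0.0]
ft_force: [-1.4, -0.6, -1.5]
grip_width: 0.389
```

>>> {"op": "move_arm", "data": {
  "deltas": [
    [0, 0, 0, 0, 0, 0, 0.1],
    [0, 0, 0, 0, 0, 0, 0.1],
    [0, 0, -0.01, 0, 0, 0, 0.5],
    [0, 0, -0.05, 0, 0, 0, 1],
    [0, 0, -0.06, 0, 0, 0, 1],
    [-0.02, 0, -0.06, 0, 0, 0, 1],
    [-0.04, 0, 0, 0, 0, 0, 1],
    [0, 0, 0, 0, 0, 0, 1]
  ]
}}

```text
clock: 5.88
position: [0.5254, -0.0067, 0.1964]
ee_rot: [0.004, 1.0, -0.001, 0.001]
ft_force: [0.2, -0.5, -0.2]
grip_width: 1.001
```

```bash
cat >> h.py <<'E'
def heap(k,z0=.028,z1=.042,fn=None):
    from scipy.cluster.vq import kmeans2
    from scipy.optimize import minimize
    o=manip.get_obs()
    p,d=viewer.camera("wrist"); c=viewer.calibration("wrist"); T=c["T_tool_cam"]
    v,u=np.indices(d.shape); P=np.stack([(u-c["cx"])/c["fx"]*d,(v-c["cy"])/c["fy"]*d,d],-1)
    W=Ro.from_quat(o["ee_rot"]).apply((P@T[:3,:3].T+T[:3,3]).reshape(-1,3))+o["position"]
    W[d.ravel()==0]=-1
    q=W[(p.reshape(-1,3).max(1)<70)&(abs(W[:,0]-.54)<.105)&(abs(W[:,1])<.145)&(W[:,2]>z0)&(W[:,2]<z1)]
    m=q[::2]; c0,_=kmeans2(m[:,:2],k,minit="++",seed=1)
    def cost(x):
        dd=np.linalg.norm(m[:,None,:2]-x.reshape(k,2)[None],axis=2).min(1)
        return (np.clip(dd-.016,0,None)**2).sum()*1e6+1e3*(dd**2).sum()
    r=minimize(cost,c0.ravel(),method="Powell"); print(len(m),r.x.reshape(k,2).round(4).tolist())
    if fn: cv2.imwrite(fn,p[:,:,::-1])
E
python3 - <<'E'
from h import *
go(.529,.011,.1,37)
heap(4,fn="pics/w4.png")
E
```

```text
clk 5.88 p [ 0.5254 -0.0067  0.1964] jaw 89.6 gw 1.001 F [ 0.2 -0.5 -0.2] q7 1.57
tool delta [-0.0033  0.0178  0.0964] n 2 per row [-0.0016  0.0089  0.0482] rot [-2.000e-02  1.100e-01  5.256e+01]
1571 [[0.5406, -0.0074], [0.6435, 0.0162], [0.6391, -0.0789], [0.4653, -0.0068]]
```

View pics/w4.png

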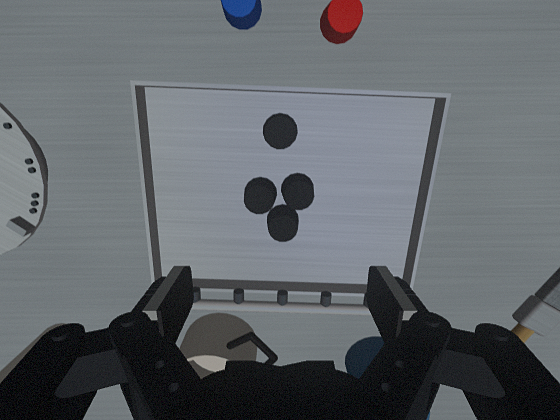

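```bash
sed -i 's/abs(W\[:,0\]-.54)<.105/abs(W[:,0]-.52)<.09/' h.py; python3 - <<'E'
from h import *
heap(4)
E
```

```text
1533 [[0.5286, 0.0118], [0.565, -0.0045], [0.5328, -0.0292], [0.4653, -0.0069]]
```

>>> {"op": "move_arm", "data": {
  "deltas": [
    [-0.003, 0.018, 0.0, 0, 0, 0, 0.15],
    [0, 0, 0.02, 0, 0, 10.5, 0.15],
    [0, 0, 0.02, 0, 0, 10.5, 0.15],
    [0, 0, 0.02, 0, 0, 10.5, 0.15],
    [0, 0, 0.02, 0, 0, 10.5, 0.15],
    [0, 0, 0.02, 0, 0, 10.5, 0.15],
    [0, 0, 0, 0, 0, 2, 0.15],
    [0, 0, 0, 0, 0, 0, 0.15]
  ]
}}

```text
clock: 6.98
position: [0.527, 0.0119, 0.0963]
ee_rot: [0.46, 0.888, 0.0, 0.0]
ft_force: [-0.4, 1.1, 0.4]
grip_width: 0.573
```

```bash
python3 - <<'E'
from h import *
go(.5286,.0118,.018,35)
p,d=viewer.camera("wrist");cv2.imwrite("pics/w5.png",p[:,:,::-1])
E
```

```text
clk 6.97 p [0.527  0.0119 0.0963] jaw 35.3 gw 0.573 F [-0.4  1.1  0.4] q7 0.7
tool delta [-0.001   0.0012  0.0783] n 2 per row [-0.0005  0.0006  0.0392] rot [ 0.05 -0.01  0.26]
```

View pics/w5.png

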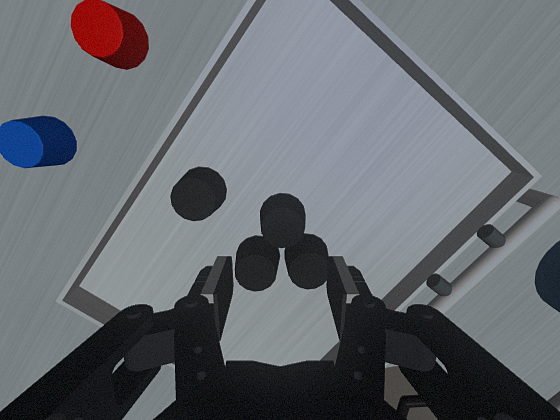

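>>> {"op": "move_arm", "data": {
  "deltas": [
    [-0.001, 0.001, 0.03, 0, 0, 0, 0.15],
    [0, 0, 0.025, 0, 0, 0, 0.15],
    [0, 0, 0.015, 0, 0, 0, 0.15],
    [0, 0, 0.007, 0, 0, 0, 0.15],
    [0, 0, 0, 0, 0, 0, 0.15]
  ]
}}

```text
clock: 7.65
position: [0.5284, 0.0109, 0.0189]
ee_rot: [0.461, 0.887, 0.0, 0.0]
ft_force: [-0.2, -0.3, 0.5]
grip_width: 0.579
```

```bash
python3 - <<'E'
from h import *
go(.5286,.0118,.018,35)
p,d=viewer.camera("wrist");cv2.imwrite("pics/w6.png",p[:,:,::-1])
E
```

```text
clk 7.65 p [0.5284 0.0109 0.0189] jaw 35.1 gw 0.579 F [-0.2 -0.3  0.5] q7 0.78
tool delta [0.0006 0.0006 0.0009] n 1 per row [0.0006 0.0006 0.0009] rot [0.02 0.   0.07]
```

View pics/w6.png

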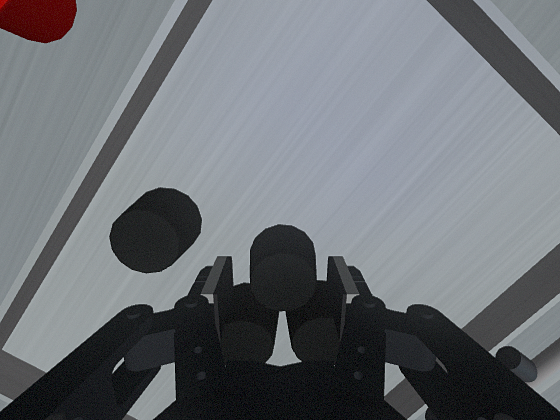

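>>> {"op": "move_arm", "data": {
  "deltas": [
    [0, 0, 0, 0, 0, 0, -1],
    [0, 0, 0, 0, 0, 0, -1],
    [0, 0, 0, 0, 0, 0, -1],
    [0, 0, 0, 0, 0, 0, -1],
    [0, 0, -0.02, 0, 0, 0, -1],
    [0, 0, -0.04, 0, 0, 0, -1],
    [0, 0, 0, 0, 0, 0, -1]
  ]
}}

```text
clock: 8.57
position: [0.5303, 0.011, 0.0815]
ee_rot: [0.461, 0.887, 0.002, 0.002]
ft_force: [0.6, 0.4, -2.2]
grip_width: 0.383
```

```bash
python3 - <<'E'
from h import *
go(.54,.095,.08,35)
p,d=viewer.camera("wrist");cv2.imwrite("pics/w7.png",p[:,:,::-1])
E
```

```text
clk 8.57 p [0.5303 0.011  0.0815] jaw 35.0 gw 0.383 F [ 0.6  0.4 -2.2] q7 0.72
tool delta [0.0632 0.0562 0.0017] n 2 per row [0.0316 0.0281 0.0009] rot [0.3  0.09 0.04]
```

View pics/w7.png

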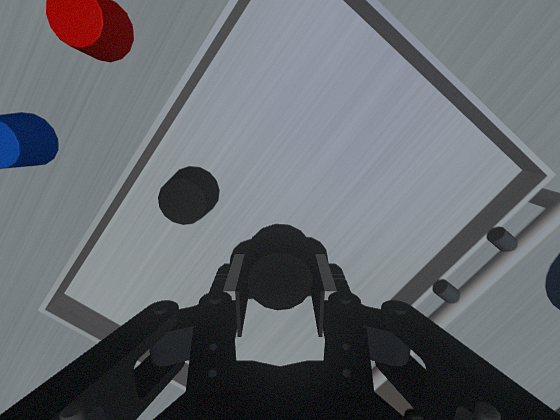

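A is held alone; carry it to the +y side and set it down.

>>> {"op": "move_arm", "data": {
  "deltas": [
    [0.02, 0.018, 0, 0, 0, 0, -1],
    [0.024, 0.02, 0, 0, 0, 0, -1],
    [0.019, 0.018, 0, 0, 0, 0, -1],
    [0, 0, 0.03, 0, 0, 0, -1],
    [0, 0, 0.02, 0, 0, 0, -1],
    [0, 0, 0.008, 0, 0, 0, -1],
    [0, 0, 0.003, 0, 0, 0, -1],
    [0, 0, 0, 0, 0, 0, -1]
  ]
}}

```text
clock: 9.62
position: [0.5368, 0.0938, 0.0192]
ee_rot: [0.462, 0.887, -0.0, -0.002]
ft_force: [-16.7, -2.2, 30.6]
grip_width: 0.383
```

```bash
python3 - <<'E'
from h import *
go(.54,.095,.08,35)
p,d=viewer.camera("wrist");cv2.imwrite("pics/w8.png",p[:,:,::-1])
p,d=viewer.camera("scene");crop(p,190,370,130,290,4,"pics/s8.png")
go(.54,.095,.08,35)
E
```

```text
clk 9.62 p [0.5368 0.0938 0.0192] jaw 35.0 gw 0.383 F [-16.7  -2.2  30.6] q7 0.63
tool delta [-0.0007  0.0032 -0.0608] n 2 per row [-0.0003  0.0016 -0.0304] rot [-0.13 -0.18 -0.04]
clk 9.72 p [0.5368 0.0938 0.0192] jaw 35.0 gw 0.38 F [-16.8  -2.2  29.8] q7 0.63
tool delta [-0.0007  0.0032 -0.0608] n 2 per row [-0.0003  0.0016 -0.0304] rot [-0.12 -0.17 -0.04]
```

View pics/s8.png

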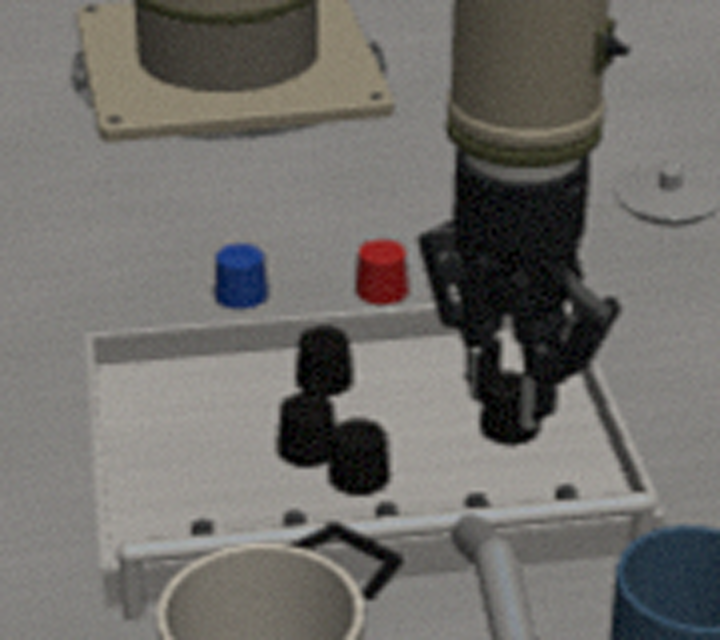

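View pics/w8.png

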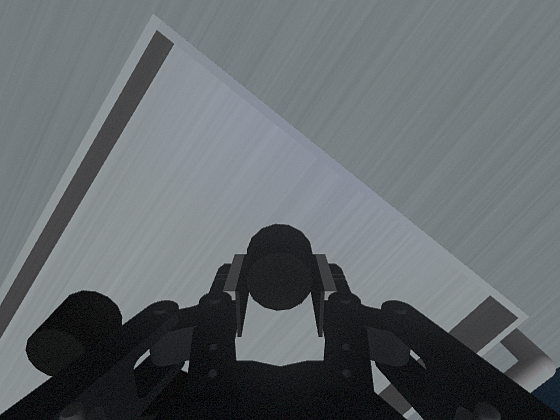

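>>> {"op": "move_arm", "data": {
  "deltas": [
    [0, 0, -0.002, 0, 0, 0, -1],
    [0, 0, 0, 0, 0, 0, 0.0],
    [0, 0, 0, 0, 0, 0, 0.1],
    [0, 0, -0.01, 0, 0, 0, 0.2],
    [0, 0, -0.04, 0, 0, 0, 0.2],
    [0, 0, -0.05, 0, 0, 0, 0.2],
    [0, 0, -0.06, 0, 0, 0, 0.2],
    [0, -0.02, 0, 0, 0, 0, 0.2],
    [0, 0, 0, 0, 0, 0, 0.2]
  ]
}}

```text
clock: 10.85
position: [0.5212, 0.0826, 0.1805]
ee_rot: [0.462, 0.887, 0.001, -0.0]
ft_force: [0.6, 1.1, -1.1]
grip_width: 0.598
```

```bash
python3 - <<'E'
from h import *
go(.533,-.029,.18,-54)
heap(4,fn="pics/w9.png")
E
```

```text
clk 10.85 p [0.5212 0.0826 0.1805] jaw 35.0 gw 0.598 F [ 0.6  1.1 -1.1] q7 0.48
tool delta [-0.0982 -0.0543  0.0003] n 2 per row [-0.0491 -0.0272  0.0001] rot [ 3.000e-02 -1.100e-01  8.899e+01]
1335 [[0.5653, -0.0028], [0.5383, -0.025], [0.466, -0.005], [0.5377, 0.0957]]
```

View pics/w9.png

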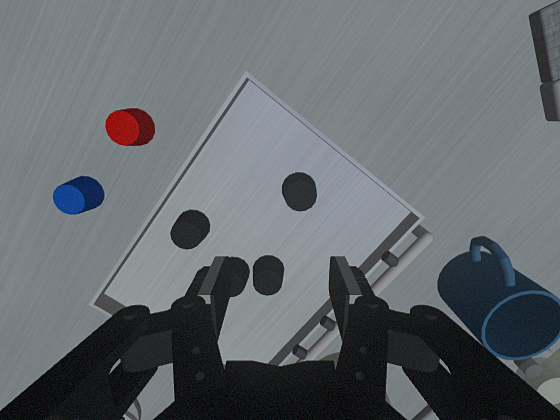

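>>> {"op": "move_arm", "data": {
  "deltas": [
    [-0.049, -0.027, 0.0, 0, 0, 0, 0.2],
    [-0.049, -0.027, 0.0, 0, 0, 0, 0.2],
    [0, 0, 0, 0, 0, 10.5, 0.2],
    [0, 0, 0, 0, 0, 10.5, 0.2],
    [0, 0, 0.0, 0, 0, 10.5, 0.2],
    [0, 0, 0, 0, 0, 10.5, 0.2],
    [0, 0, 0, 0, 0, 10.5, 0.2],
    [0, 0, 0, 0, 0, 10.5, 0.2],
    [0, 0, 0, 0, 0, 10.5, 0.2],
    [0, 0, 0, 0, 0, 10.5, 0.2]
  ]
}}

```text
clock: 12.15
position: [0.5338, -0.0277, 0.1791]
ee_rot: [0.937, 0.348, -0.001, 0.0]
ft_force: [-1.1, 0.9, 0.1]
grip_width: 0.597
```

```bash
python3 - <<'E'
from h import *
heap(4,fn="pics/w10.png")
go(.533,-.029,.1,-54)
E
```

```text
1767 [[0.5348, -0.029], [0.4682, -0.0054], [0.5671, -0.0041], [0.5411, 0.0938]]
clk 12.2 p [ 0.5338 -0.0276  0.179 ] jaw -49.8 gw 0.6 F [ 0.7 -0.8  0.1] q7 -0.68
tool delta [-0.0014  0.0006  0.079 ] n 2 per row [-0.0007  0.0003  0.0395] rot [0.01 0.07 4.22]
```

View pics/w10.png

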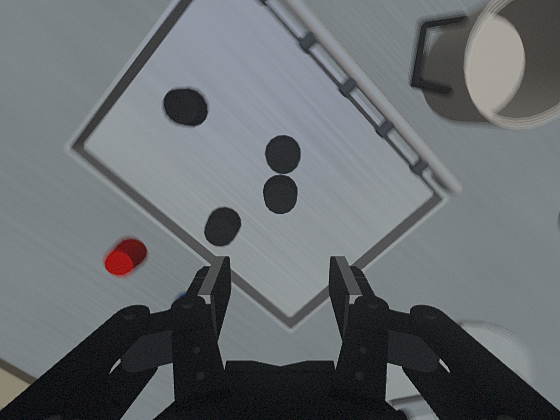

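>>> {"op": "move_arm", "data": {
  "deltas": [
    [-0.002, 0.001, 0.03, 0, 0, 4, 0.2],
    [0, 0, 0.05, 0, 0, 0, 0.2],
    [0, 0, 0.04, 0, 0, 0, 0.2],
    [0, 0, 0.025, 0, 0, 0, 0.2],
    [0, 0, 0.013, 0, 0, 0, 0.2],
    [0, 0, 0, 0, 0, 0, 0.2]
  ]
}}

```text
clock: 12.95
position: [0.5325, -0.0302, 0.0211]
ee_rot: [0.948, 0.318, -0.001, 0.0]
ft_force: [1.0, 0.4, 0.4]
grip_width: 0.602
```

```bash
python3 - <<'E'
from h import *
go(.534,-.029,.020,-54)
p,d=viewer.camera("wrist");cv2.imwrite("pics/w11.png",p[:,:,::-1])
E
```

```text
clk 12.95 p [ 0.5325 -0.0302  0.0211] jaw -52.9 gw 0.602 F [1.  0.4 0.4] q7 -0.55
tool delta [ 0.0019 -0.0001  0.0011] n 1 per row [ 0.0019 -0.0001  0.0011] rot [-0.02  0.08  1.12]
```

View pics/w11.png

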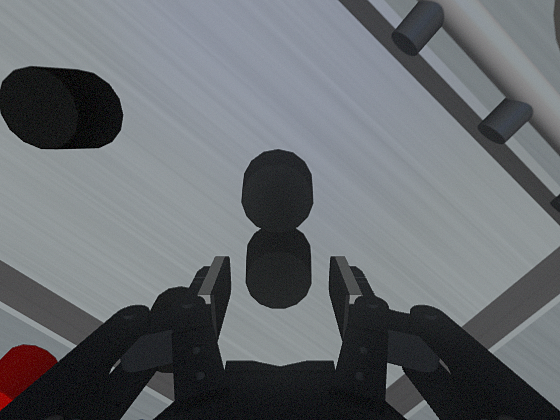

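Straddled cleanly; close and lift.

>>> {"op": "move_arm", "data": {
  "deltas": [
    [0, 0, 0, 0, 0, 0, -1],
    [0, 0, 0, 0, 0, 0, -1],
    [0, 0, 0, 0, 0, 0, -1],
    [0, 0, 0, 0, 0, 0, -1],
    [0, 0, -0.02, 0, 0, 0, -1],
    [0, 0, -0.04, 0, 0, 0, -1],
    [0, 0, 0, 0, 0, 0, -1]
  ]
}}

```text
clock: 13.88
position: [0.5348, -0.0303, 0.0853]
ee_rot: [0.948, 0.318, 0.003, 0.0]
ft_force: [0.1, 0.0, -1.3]
grip_width: 0.374
```

```bash
python3 - <<'E'
from h import *
go(.535,-.103,.08,-54)
E
```

```text
clk 13.88 p [ 0.5348 -0.0303  0.0853] jaw -53.0 gw 0.374 F [ 0.1  0.  -1.3] q7 -0.62
tool delta [-0.0437  0.0581  0.0051] n 2 per row [-0.0218  0.0291  0.0026] rot [ 0.12 -0.3   1.04]
```

>>> {"op": "move_arm", "data": {
  "deltas": [
    [-0.012, 0.017, 0, 0, 0, 0, -1],
    [-0.018, 0.024, 0, 0, 0, 0, -1],
    [-0.013, 0.017, 0, 0, 0, 0, -1],
    [0, 0, 0.03, 0, 0, 0, -1],
    [0, 0, 0.02, 0, 0, 0, -1],
    [0, 0, 0.008, 0, 0, 0, -1],
    [0, 0, 0.002, 0, 0, 0, -1],
    [0, 0, 0, 0, 0, 0, -1]
  ]
}}

```text
clock: 14.88
position: [0.5328, -0.1019, 0.0227]
ee_rot: [0.948, 0.318, -0.0, -0.001]
ft_force: [-9.5, 2.2, 17.6]
grip_width: 0.373
```

>>> {"op": "move_arm", "data": {
  "deltas": [
    [0, 0, -0.001, 0, 0, 0, -1],
    [0, 0, 0, 0, 0, 0, 0.0],
    [0, 0, 0, 0, 0, 0, 0.1],
    [0, 0, -0.01, 0, 0, 0, 0.2],
    [0, 0, -0.04, 0, 0, 0, 0.2],
    [0, 0, -0.05, 0, 0, 0, 0.2],
    [0, 0, -0.06, 0, 0, 0, 0.2],
    [0, 0, -0.03, 0, 0, 0, 0.2],
    [0, 0, 0, 0, 0, 0, 0.2]
  ]
}}

```text
clock: 16.0
position: [0.5345, -0.1028, 0.2151]
ee_rot: [0.948, 0.318, 0.002, 0.0]
ft_force: [0.9, -0.1, -0.8]
grip_width: 0.601
```

```bash
python3 - <<'E'
from h import *
o=manip.get_obs();print(o["position"],o["grip_width"])
p,d=viewer.camera("wrist");cv2.imwrite("pics/w12.png",p[:,:,::-1])
p,d=viewer.camera("top");crop(p,215,475,145,295,3,"pics/t12.png")
W=cloud("top",d); m=(p.max(2)<70)&(W[...,2]>.025)&(W[...,2]<.045)&(abs(W[...,0]-.52)<.09)&(abs(W[...,1])<.14)
n,l,s,c=cv2.connectedComponentsWithStats(m.astype(np.uint8))
for i in range(1,n):
    if s[i,4]>30: print(s[i,4],W[l==i].mean(0).round(4))
E
```

```text
[ 0.53450013 -0.10275053  0.21513134] 0.6005469954297903
120 [ 0.5622 -0.0061  0.0346]
122 [0.5349 0.0914 0.0345]
124 [ 0.4633 -0.0089  0.0349]
```

View pics/t12.png

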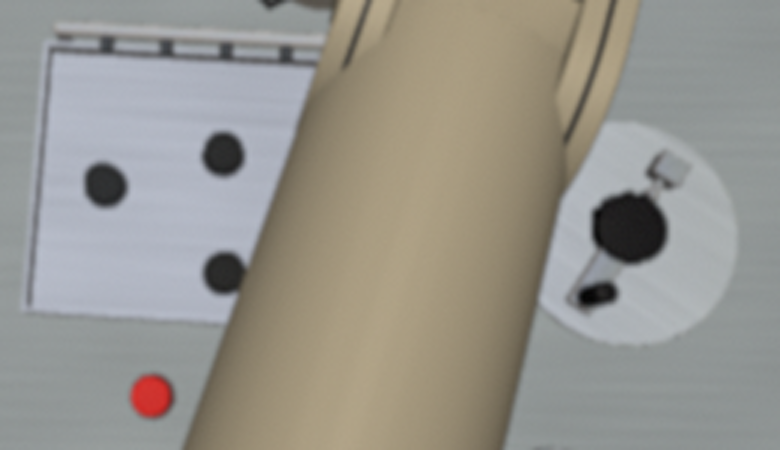

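View pics/w12.png

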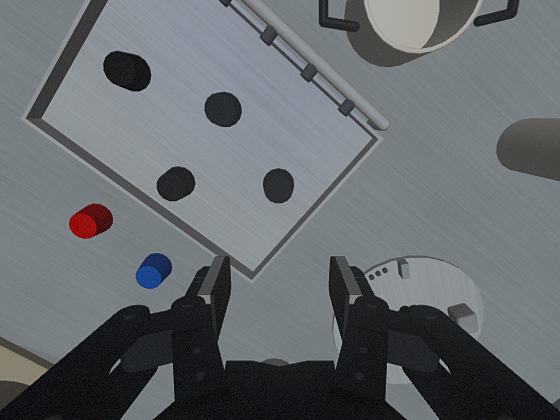

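```bash
python3 - <<'E'
from h import *
go(.444,-.288,.2,12)
E
```

```text
clk 16.1 p [ 0.5332 -0.1022  0.2124] jaw -52.9 gw 0.6 F [ 0.5  0.2 -0.2] q7 -0.59
tool delta [-0.1831  0.0946  0.0123] n 4 per row [-0.0458  0.0236  0.0031] rot [-1.000e-02 -3.000e-02 -6.495e+01]
```

>>> {"op": "move_arm", "data": {
  "deltas": [
    [-0.046, 0.024, 0, 0, 0, 0, 0.3],
    [-0.046, 0.024, 0, 0, 0, 0, 0.3],
    [-0.046, 0.024, 0, 0, 0, 0, 0.3],
    [-0.045, 0.023, 0, 0, 0, 0, 0.3],
    [0, 0, 0, 0, 0, -10.5, 0.3],
    [0, 0, 0, 0, 0, -10.5, 0.3],
    [0, 0, 0, 0, 0, -10.5, 0.3],
    [0, 0, 0, 0, 0, -10.5, 0.3],
    [0, 0, 0, 0, 0, -10.5, 0.3],
    [0, 0, 0, 0, 0, -10.5, 0.3]
  ]
}}

```text
clock: 17.35
position: [0.4438, -0.2882, 0.2113]
ee_rot: [0.64, 0.768, -0.001, -0.001]
ft_force: [-0.9, -0.3, 0.3]
grip_width: 0.651
```

```bash
python3 - <<'E'
from h import *
o=manip.get_obs()
p,d=viewer.camera("wrist"); c=viewer.calibration("wrist"); T=c["T_tool_cam"]
v,u=np.indices(d.shape); P=np.stack([(u-c["cx"])/c["fx"]*d,(v-c["cy"])/c["fy"]*d,d],-1)
W=Ro.from_quat(o["ee_rot"]).apply((P@T[:3,:3].T+T[:3,3]).reshape(-1,3))+o["position"]
W[d.ravel()==0]=-1
q=W[(p.reshape(-1,3).max(1)<80)&(W[:,2]>.115)&(W[:,2]<.13)&(np.hypot(W[:,0]-.444,W[:,1]+.288)<.03)]
print(len(q),q.mean(0).round(4),q.min(0).round(4),q.max(0).round(4))
go(.444,-.288,.09,12)
cv2.imwrite("pics/w13.png",p[:,:,::-1])
E
```

```text
374 [ 0.445  -0.2855  0.1225] [ 0.4367 -0.2945  0.1151] [ 0.4538 -0.2782  0.125 ]
clk 17.4 p [ 0.4438 -0.2882  0.2113] jaw 10.9 gw 0.651 F [-0.3 -1.3  0.5] q7 0.83
tool delta [0.     0.0005 0.1213] n 3 per row [0.     0.0002 0.0404] rot [-0.12 -0.06 -1.09]
```

View pics/w13.png

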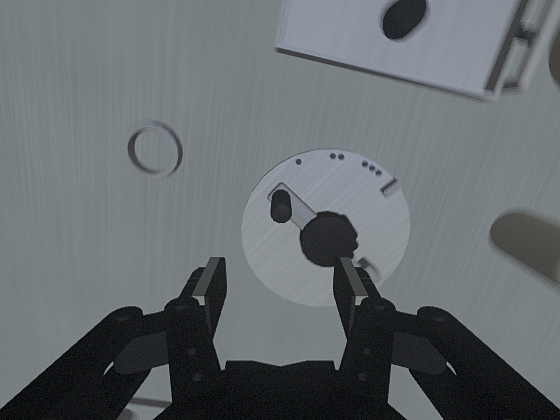

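>>> {"op": "move_arm", "data": {
  "deltas": [
    [0, 0.001, 0.04, 0, 0, 0, 0.3],
    [0.002, 0, 0.04, 0, 0, 0, 0.3],
    [0, 0, 0.03, 0, 0, 0, 0.3],
    [0, 0, 0.012, 0, 0, 0, 0.3],
    [0, 0, 0, 0, 0, 0, -1],
    [0, 0, 0, 0, 0, 0, -1],
    [0, 0, 0, 0, 0, 0, -1],
    [0, 0, 0, 0, 0, 0, -1],
    [0, 0, 0, 0, 0, 0, -1],
    [0, 0, 0, 0, 0, 0, -1]
  ],
  "force": 60
}}

```text
clock: 18.65
position: [0.4447, -0.2868, 0.0917]
ee_rot: [0.643, 0.766, 0.0, -0.0]
ft_force: [-6.5, 0.7, 7.0]
grip_width: 0.189
```

```bash
python3 - <<'E'
from h import *
go(.445,-.286,.09,11)
o=manip.get_obs();p=o["position"]; c=np.array([.4977,-.3245]);v=p[:2]-c
a=np.degrees(np.arctan2(v[1],v[0]));r=np.hypot(*v);print("ang",a,"r",r)
R=Ro.from_quat(o["ee_rot"]); prev=None
r=.065
for k in range(0,15):
    t=np.radians(145.7-80.2*k/14); q=np.array([c[0]+r*np.cos(t),c[1]+r*np.sin(t),p[2]])
    if prev is not None: print(k,R.inv().apply(q-prev).round(4),q.round(4))
    prev=q
w,d=viewer.camera("wrist");cv2.imwrite("pics/w14.png",w[:,:,::-1])
E
```

```text
clk 18.65 p [ 0.4447 -0.2868  0.0917] jaw 10.0 gw 0.189 F [-6.5  0.7  7. ] q7 0.93
tool delta [0.0007 0.0004 0.0017] n 1 per row [0.0007 0.0004 0.0017] rot [ 0.01 -0.02 -1.01]
ang 144.55322201507195 r 0.06505203623824897
1 [0.0044 0.0048 0.    ] [ 0.4479 -0.2827  0.0917]
2 [0.0039 0.0052 0.    ] [ 0.4523 -0.2779  0.0917]
3 [0.0034 0.0055 0.    ] [ 0.4572 -0.2736  0.0917]
4 [0.0028 0.0059 0.    ] [ 0.4625 -0.2699  0.0917]
5 [0.0022 0.0061 0.    ] [ 0.4681 -0.2666  0.0917]
6 [0.0016 0.0063 0.    ] [ 0.4741 -0.264   0.0917]
7 [0.001  0.0064 0.    ] [ 0.4802 -0.2619  0.0917]
8 [0.0003 0.0065 0.    ] [ 0.4866 -0.2605  0.0917]
9 [-0.0003  0.0065  0.    ] [ 0.493  -0.2597  0.0917]
10 [-0.001   0.0064  0.    ] [ 0.4995 -0.2595  0.0917]
11 [-0.0016  0.0063  0.    ] [ 0.506  -0.26    0.0917]
12 [-0.0022  0.0061  0.    ] [ 0.5124 -0.2612  0.0917]
13 [-0.0028  0.0058 -0.    ] [ 0.5186 -0.263   0.0917]
14 [-0.0034  0.0055 -0.    ] [ 0.5247 -0.2654  0.0917]
```

View pics/w14.png

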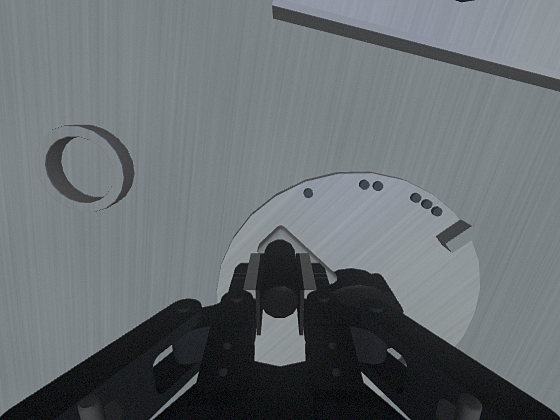

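>>> {"op": "move_arm", "data": {
  "deltas": [
    [0.0044, 0.0048, 0, 0, 0, 0, -1],
    [0.0039, 0.0052, 0, 0, 0, 0, -1],
    [0.0034, 0.0055, 0, 0, 0, 0, -1],
    [0.0028, 0.0059, 0, 0, 0, 0, -1],
    [0.0022, 0.0061, 0, 0, 0, 0, -1],
    [0.0016, 0.0063, 0, 0, 0, 0, -1],
    [0, 0, 0, 0, 0, 0, -1]
  ]
}}

```text
clock: 19.58
position: [0.4725, -0.2606, 0.091]
ee_rot: [0.643, 0.766, 0.0, -0.004]
ft_force: [-18.6, 11.7, 17.4]
grip_width: 0.195
```

```bash
cat > arc.py <<'E'
from h import *
o=manip.get_obs();p=o["position"]; c=np.array([.4977,-.3245]);v=p[:2]-c
a=np.degrees(np.arctan2(v[1],v[0]));print("p",p.round(4),"dial",np.radians(145.2-a).round(3),"r",np.hypot(*v).round(4),"F",o["ft_force"].round(1),"gw",o["grip_width"].round(3),"q",o["joint_pos"].round(2))
R=Ro.from_quat(o["ee_rot"]); prev=p
end=145.2-np.degrees(1.40); n=max(1,round((a-end)/5.73))
for k in range(1,n+1):
    t=np.radians(a+(end-a)*k/n); q=np.array([c[0]+.065*np.cos(t),c[1]+.065*np.sin(t),p[2]])
    print(k,R.inv().apply(q-prev).round(4)); prev=q
E
python3 arc.py
```

```text
Traceback (most recent call last):
  File "arc.py", line 3, in <module>
    a=np.degrees(np.arctan2(v[1],v[0]));print("p",p.round(4),"dial",np.radians(145.2-a).round(3),"r",np.hypot(*v).round(4),"F",o["ft_force"].round(1),"gw",o["grip_width"].round(3),"q",o["joint_pos"].round(2))
                                                                                                                                                           ^^^^^^^^^^^^^^^^^^^^^
AttributeError: 'float' object has no attribute 'round'
```

```bash
sed -i 's/o\["grip_width"\].round(3)/round(float(o["grip_width"]),3)/' arc.py; python3 arc.py; python3 - <<'E'
from h import *
w,d=viewer.camera("wrist");cv2.imwrite("pics/w15.png",w[:,:,::-1])
p,d=viewer.camera("scene");crop(p,60,240,110,270,4,"pics/s15.png")
E
```

```text
p [ 0.4725 -0.2606  0.091 ] dial 0.588 r 0.0687 F [-18.6  11.7  17.4] gw 0.195 q [-0.32  0.38  0.88  1.88 -0.34  1.05  0.88]
1 [-0.0027  0.0073 -0.0001]
2 [ 0.0003  0.0066 -0.    ]
3 [-0.0003  0.0066 -0.    ]
4 [-0.001   0.0065 -0.    ]
5 [-0.0017  0.0064 -0.    ]
6 [-0.0023  0.0062 -0.    ]
7 [-0.0029  0.0059 -0.    ]
8 [-0.0035  0.0056 -0.    ]
```

View pics/w15.png

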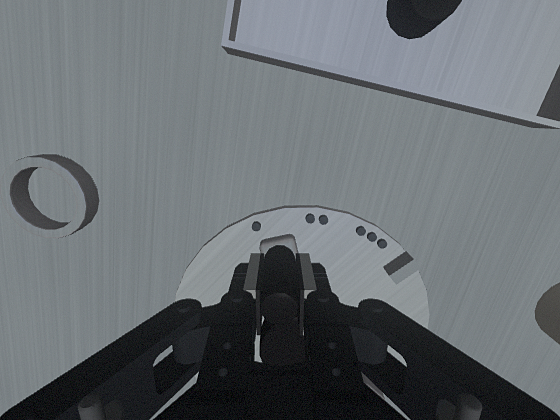

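View pics/s15.png

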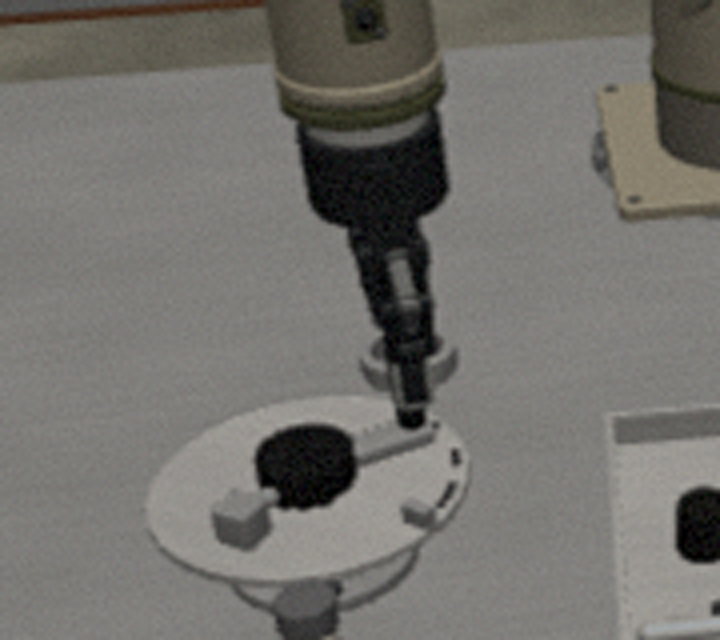

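>>> {"op": "move_arm", "data": {
  "deltas": [
    [-0.0025, 0.007, -0.001, 0, 0, 0, -1],
    [0.0003, 0.0066, 0, 0, 0, 0, -1],
    [-0.0003, 0.0066, 0, 0, 0, 0, -1],
    [-0.001, 0.0065, 0, 0, 0, 0, -1],
    [0, 0, 0, 0, 0, 0, -1]
  ]
}}

```text
clock: 20.3
position: [0.5002, -0.2584, 0.0911]
ee_rot: [0.642, 0.766, 0.0, -0.004]
ft_force: [-9.8, 11.3, 3.0]
grip_width: 0.191
```

```bash
python3 arc.py
```

```text
p [ 0.5002 -0.2584  0.0911] dial 1.002 r 0.0661 F [-9.8 11.3  3. ] gw 0.191 q [-0.3   0.43  0.86  1.82 -0.37  1.07  0.88]
1 [-0.0028  0.006  -0.    ]
2 [-0.0023  0.006  -0.    ]
3 [-0.0029  0.0058 -0.    ]
4 [-0.0034  0.0055 -0.    ]
```

>>> {"op": "move_arm", "data": {
  "deltas": [
    [-0.0028, 0.006, 0, 0, 0, 0, -1],
    [-0.0023, 0.006, 0, 0, 0, 0, -1],
    [-0.0029, 0.0058, 0, 0, 0, 0, -1],
    [-0.0034, 0.0055, 0, 0, 0, 0, -1],
    [0, 0, 0, 0, 0, 0, -1],
    [0, 0, 0, 0, 0, 0, -1]
  ]
}}

```text
clock: 21.05
position: [0.5246, -0.2668, 0.091]
ee_rot: [0.643, 0.766, -0.0, -0.003]
ft_force: [-10.6, 6.0, -0.9]
grip_width: 0.192
```

```bash
python3 arc.py; python3 - <<'E'
from h import *
w,d=viewer.camera("wrist");cv2.imwrite("pics/w16.png",w[:,:,::-1])
p,d=viewer.camera("scene");crop(p,60,240,110,270,4,"pics/s16.png")
E
```

```text
p [ 0.5246 -0.2668  0.091 ] dial 1.4 r 0.0636 F [-10.6   6.   -0.9] gw 0.192 q [-0.26  0.49  0.84  1.75 -0.4   1.09  0.88]
1 [0.0011 0.0008 0.    ]
```

View pics/w16.png

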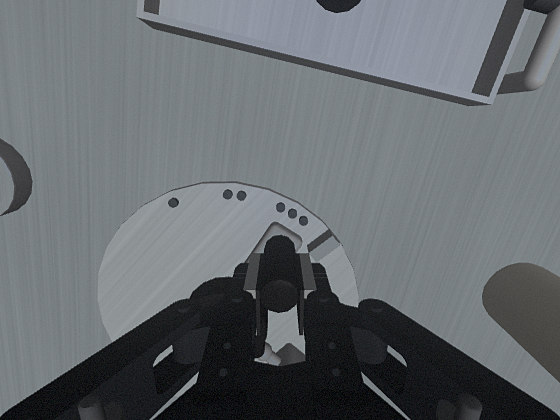

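View pics/s16.png

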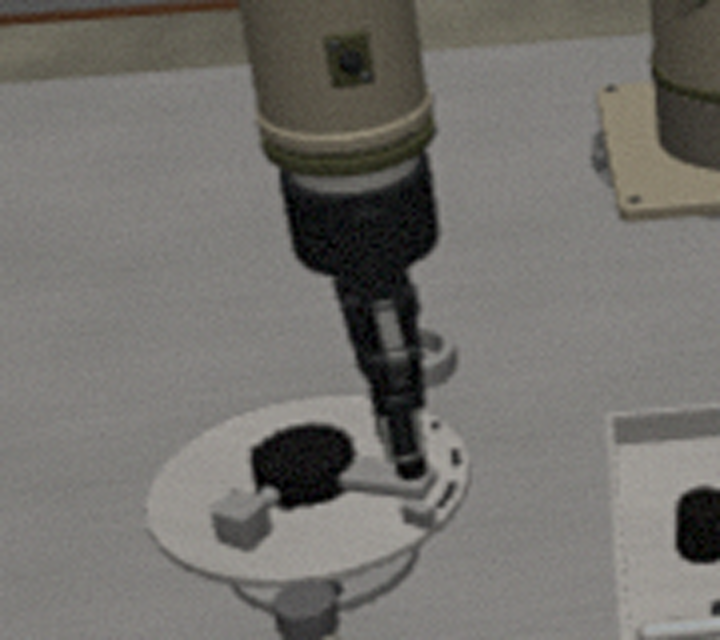

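>>> {"op": "move_arm", "data": {
  "deltas": [
    [0, 0, 0, 0, 0, 0, -1],
    [0, 0, 0, 0, 0, 0, -1],
    [0, 0, 0, 0, 0, 0, -1],
    [0, 0, 0, 0, 0, 0, -1]
  ]
}}

```text
clock: 21.65
position: [0.5246, -0.2668, 0.0911]
ee_rot: [0.643, 0.766, -0.0, -0.003]
ft_force: [-11.2, 7.2, -0.7]
grip_width: 0.191
```

```bash
python3 - <<'E'
from h import *
p,d=viewer.camera("top");cv2.imwrite("pics/t17.png",p[:,:,::-1]);W=cloud("top",d)
m=(p.max(2)<70)&(W[...,2]>.025)&(W[...,2]<.045)&(abs(W[...,0]-.52)<.09)&(abs(W[...,1])<.14)
n,l,s,c=cv2.connectedComponentsWithStats(m.astype(np.uint8))
for i in range(1,n):
    if s[i,4]>30: print(s[i,4],W[l==i].mean(0).round(4))
E
python3 arc.py
```

```text
119 [ 0.5623 -0.0063  0.0344]
120 [0.5349 0.0914 0.0346]
117 [ 0.5319 -0.1022  0.0346]
119 [ 0.4634 -0.0086  0.035 ]
p [ 0.5246 -0.2668  0.0911] dial 1.4 r 0.0637 F [-12.    5.4   0.2] gw 0.187 q [-0.26  0.49  0.84  1.75 -0.4   1.09  0.88]
1 [0.0011 0.0008 0.    ]
```

View pics/t17.png

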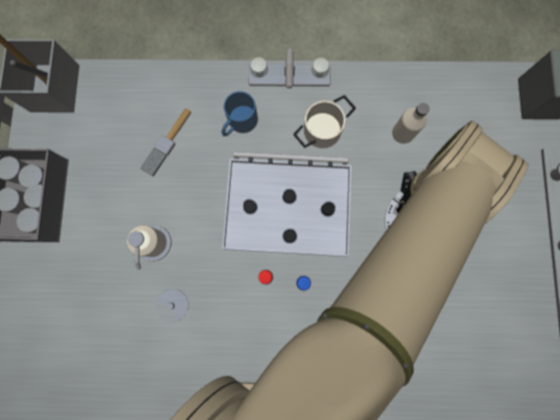

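```bash
python3 -c "
from workcell import manip
print(manip.hand_in())"
```

```text
the job is handed in; nothing more can be done
None
```

I spread the four bungs over the pan floor, turned the dial to its third click, and handed the job in at about 21.8 s with the fingers still holding the post.

- **Bungs:** I lifted three of them to new spots and left the fourth where it stood. The last top picture shows all four upright and let go on the pan floor. Measured middles are (0.562, -0.006), (0.535, 0.091), (0.532, -0.102) and (0.463, -0.009), so the closest pair is about 0.10 m apart against the 0.07 m required.
- **Dial:** I gripped the post at 60 N and moved it along its arc. From the gripper's position the dial reads about 1.40 rad, and the wrist picture shows the arm beside the three studs, just short of the stop block. The pose held steady over the last 0.6 s, with about 12 N of sideways force at the wrist.
- **Bystanders:** none looked moved in the last top picture. I judged this by eye and did not measure it.

**Disagreements:**
- The gripper's distance from the dial axis varied between 64 and 69 mm along the arc, against the post's 65 mm. The post may have shifted slightly in the pads, so the dial reading is good to about 0.05 rad, still above the 1.24 rad needed.
- Two bungs touched down with 18 to 30 N at the wrist before I let go. The later pictures show them standing properly.

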